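# Close the loaded vial filtration press and hold it sealed at full lift

### The arm

A 6-joint arm with a two-finger parallel gripper is mounted at the origin on the work surface. World frame = base frame: x ahead of the robot, y to its left, z up, the work surface at z = 0. Lengths are in m, angles in rad, forces in N, time in s.
With the tool pointing down it reaches from about 0.425 to 1.125 m from the base axis. Payload 14.9 kg.
Tool frame: the origin (TCP) lies at the very end of the fingers, on their centre line; the grasp point (between the pads) lies behind it (ctrl.grip_point_offset is the z of the grasp point in the tool frame, in m); z points along the fingers, y is the line along which they close (so a half turn about z gives the same grasp; the last joint's range is limited). The gripper opens to 91 mm and grips with 3 to 60 N. Pads are 32 mm wide; open, the fingers measure 118 mm over their backs; the gripper's body (76 mm by 178 mm) begins 60 mm behind the grasp point.
Start: joints at [-1.216, 0.379, 1.734, -0, 1.028, -0.033], TCP at [0.265, -0.648, 0.214] pointing down, gripper open.
Joint ranges: [-2.77, 2.77], [-0.74, 2.19], [0, 2.66], [-1.06, 4.2], [0.31, 2.87], [-3.08, 3.08]. Speed limits (rad/s): [1.89, 1.89, 2.39, 3.14, 3.14, 3.14].

### API

Orientations are given as a unit quaternion [w, x, y, z].
In Python, from cell import monitor, vision, close_job, ctrl gives the robot as it stands. The module is installed in compiled form; this text tells all that it offers.
- The arm moves only by the tool jog_arm, never from a script. Its arguments are lists of equal length, an entry for each row: "angular": the turn, a rotation vector about the tool's x, y, z in rad, a list of three; "delta_pos": the shift along the tool's x, y, z in mm, a list of three; "fingers": the closure in counts, from 0 (fully open) to 255 (shut). In form: {"angular": [[ax, ay, az], ...], "delta_pos": [[x, y, z], ...], "fingers": [fingers, ...]}. A call has exactly 5 rows; each row shifts and turns the commanded pose from where the row before left it, along the tool's axes as they then stand; what a row does not reach is not made up. A row lasts 1/10 s, in which the tool goes at most 50 mm and 8.59 degrees, less where a joint would pass 70% of its speed; a pose out of reach is approached as far as the arm can. A call is refused whole if a number of a shift passes 50 or a number of a turn 0.15, either way. A call with a gripper value outside its range is refused whole. The fingers move at their own pace and stop on an object; "newtons" is the grip in N (left out, the last holds). Time passes only in rows, so rows that do not move let the fingers close, or fill a call up. It gives the time, the measured TCP pose, the force, the opening and the grip force at its end, in the units of the state.
- monitor.observe(): the state, without advancing time (a new reading comes with each control period).
- vision.read_camera(name): name is "side" or "top"; returns the picture (384x512x3 uint8, red, green, blue); there is no depth.
- vision.camera_info(name): a dict with "intrinsics" (3x3 intrinsics, pixels), "k1" (the pictures are not rectified: a ray, as slopes to the right and down, at radius r is drawn at 1 + k1 r^2 times it, then the intrinsics apply), "T" (4x4, takes a point from camera to world coordinates). Camera axes: x right, y up, looking along -z (the intrinsics and any distortion apply to the point x, -y, -z); pixel columns grow to the right and rows downward; lengths in m; the calibration is good to about 2 mm. A picture is of the moment at which its call begins. camera_info takes no time and is no camera call.
- close_job(): hands the job in; it is judged then, once.
Trained networks look in the newest picture that a camera, given by its name, has taken for a name from the list of things; names that differ only in an ending like _2 or _b are one class to them, and where a whole thing is asked for, a point or a joint stands for the part that bears it (a point fixed in the world has none). Each returns a list of dicts, best first, with "p" (0 to 1); they miss things now and then, are a little off and sometimes report something else, mostly with a low value. They report only what shows in the picture. A call takes as long as a camera call.
- vision.masks_of(camera, name): "pixels" (384x512 bool, what is visible of it).
- vision.landmark_of(camera, name): "point" ([x, y, z] in m, in the coordinates of the camera as it stood for that picture, good to about 4 mm: a listed point, or the origin of a listed thing).
The state is a dict: "t": time; "joint_pos": joint angles; "joint_velocities": joint speeds; "effort": joint torques, N m; "tool_pos": TCP position; "eef_rot": TCP orientation; "wrist_force": force on the tool from outside, world axes, zero at the start; "torque": the same for the moment, N m; "finger_gap": finger opening in m; "grip_force": force on a finger pad.
Only numpy, scipy, OpenCV 4.12 (cv2) and the standard library are available. Lean on these libraries where they do the work, as an engineer would, in place of code of your own. Each camera call takes 0.05 s, during which the arm holds its last target. There are 200 camera calls.

### The job

The small six-vial pressure filtration press is loaded: push its tray fully home, then take the lever at its side by its white handle and slowly, over two seconds or more, swing it towards you and down until it is level, where its eccentric lifts the vials highest against the seal (below level they sink away again). The lever springs back if let go, so finish while still holding it level; do not move the lever until the tray is home, and leave everything else on the bench where it is.

Things in the scene. Friction and masses are not known exactly. Their poses are not given: they have to be found in the camera images.
- press: six-vial filtration press, fixed to the bench: base plate 190 x 170 mm, four columns, head plate 130 (x) x 156 (y) x 20 mm, top 160 mm above the bench, a gauge on it up to 217 mm (+y half). Origin: under its centre, on the bench; its -x is the front where the tray comes out (towards the robot), its -y the lever's side. The head covers x -63 to +67, y -78 to +78 mm
- tray (a joint): the vial tray's slide, in m: 0 is fully home against the stop, positive is pulled out to the front (along the press's -x), at most 0.055. It starts 0.035 to 0.050 out; sliding it takes about 3 N and it stays where it is left
- tray_handle (a point): centre of the cross bar of the tray's steel D-handle: bar 12 mm thick, 52 mm long along the press's y, centre 33 mm in front of the tray's front panel (108 wide, 32 tall). It moves with the tray: at home 90 mm in front of the press's origin (27 mm in front of the head), 95 to 98 mm above the bench, free air below; push it along the press's +x. The lever lifts it by 13.4 mm in all
- lever (a joint): the lever's angle in rad: 0 is its rest stop (leaning 0.35 back from upright, away from the front), 0.35 is straight up, growing as it is swung to the front and down; 1.92 is level, pointing to the front, and is the highest lift; its lower stop is 2.22. It starts between 0.05 and 0.35. A spring takes it back if let go; moving it takes up to about 8 N at the handle, holding it level about 2 to 7 N
- lever_grip (a point): point on the axis of the lever's white plastic round handle, 130 mm from the lever's turning axis. The handle is 22 mm thick and reaches from 78 to 160 mm from the turning axis; a bare 12 mm steel rod joins it to the hub. 27 mm are free on the inner side of the handle to the press's table and head, nothing on its outer side
- lever_axis (a point): point on the lever's horizontal turning axis (which lies along the press's y), in the plane in which the handle swings: 116 mm to the -y side of the press's centre and 60 mm above the bench. Its axes are those of the press. The handle point lies 130 mm from it: at joint value q it is offset by 0.130 sin(0.35 - q) m along the press's x and 0.130 cos(0.35 - q) m up
- press_table (a joint): lift of the steel table that carries the tray, in m, driven by the lever's eccentric: 0 with the lever at rest, 0.0134 at the highest point with the lever level, falling again beyond
- rack_mid (a point): white plastic rack 75 x 55 x 28 mm holding four filter vials (47 mm tall over all), standing left of the press; a bystander. Point at the block's centre
- spare_vial_mid (a point): a single filter vial, 12 mm across, 35 mm tall, standing on the bench in front and left of the press; a bystander. Point half-way up
- beaker: glass beaker, 68 mm across, 85 mm tall; a bystander. Origin under its centre
- solvent: glass bottle with a screw cap, 68 mm across, 145 mm tall; a bystander. Origin under its centre
- filter_box: small open cardboard box of filters, 85 x 65 x 40 mm; a bystander. Origin under its centre
- marker: marker pen lying down, 133 mm long, 12 mm thick; a bystander. Origin on the bench below its middle
- pipette: hand pipette lying down, about 275 mm long, 26 mm thick; a bystander. Origin on the bench below its middle
- tape: roll of clear tape lying flat, 76 mm across, 19 mm tall; a bystander. Origin under its centre

How it is judged:
By the outcome, as a careful person would: the job done as asked, in the order asked, and still so for the second after the job is handed in, while the arm keeps its last pose, push and grip.
It also fails if it takes over 54 s, if anything falls off the work surface, if the arm or the gripper's body presses on something with over 40 N, if the wrist force passes 120 N, or if a joint passes its speed limit or range.

## Working session

There is one attempt and no reset: what is moved stays moved. The work goes in short steps, Python scripts to look and compute and a tool call to move; the robot and the scene stay as the last step left them, time stands still between calls to the robot, and variables do not carry over. Pictures are saved under pics/ and viewed, at most 10 in all, crops included, and the job is handed in when it is done.

Besides the shell and the picture viewer there is one more tool, called after "Request:" as name(argument=value, ...), one argument or row to a line, values as JSON. jog_arm: Moves the arm, as the interface text tells. Its arguments: {"type":"object","properties":{"angular":{"type":"array","items":{"type":"array","items":{"type":"number"}}},"delta_pos":{"type":"array","items":{"type":"array","items":{"type":"number"}}},"fingers":{"type":"array","items":{"type":"number"}},"newtons":{"type":"number"}},"required":["angular","delta_pos","fingers"]}

```bash
mkdir -p pics
cat > h.py <<'E'
import numpy as np, cv2
from cell import monitor, vision, close_job, ctrl
def look(cam,names):
    im=vision.read_camera(cam); I=vision.camera_info(cam); T=np.array(I["T"])
    out={}
    for n in names:
        for d in vision.landmark_of(cam,n)[:2]:
            if d["p"]>0.3:
                w=T@np.r_[d["point"],1]; out.setdefault(n,[]).append((w[:3].round(4),round(d["p"],2)))
    return im,out
def save(im,f): cv2.imwrite("pics/"+f,im[:,:,::-1])
E
python3 - <<'E'
from h import *
print(ctrl.grip_point_offset, monitor.observe())
for c in ("side","top"):
    im,o=look(c,["press","tray_handle","lever_grip","lever_axis","rack_mid","spare_vial_mid","beaker","solvent","filter_box","marker","pipette","tape"])
    save(im,c+"0.png")
    print(c,np.array(vision.camera_info(c)["T"])[:3,3])
    for k,v in o.items(): print(k,v)
E
```

```text
-0.0188 {'t': 0.0, 'joint_pos': array([-1.21629048e+00,  3.79460291e-01,  1.73478949e+00,  5.51136405e-06,
        1.02851822e+00, -3.33107721e-02]), 'joint_velocities': array([-1.01169985e-03, -7.96857429e-04, -5.83752032e-05, -5.41705375e-05,
        2.12408286e-05, -8.14196060e-04]), 'effort': array([ 3.18877064e-03, -7.63724756e+01, -4.34377670e+01,  6.51441445e-02,
        4.22711251e-02, -1.11277022e-04]), 'tool_pos': array([ 0.26456292, -0.64763227,  0.21324778]), 'eef_rot': array([-5.80488415e-04,  9.81258723e-01,  1.92693987e-01, -9.16445770e-05]), 'wrist_force': array([-0.39228803,  0.35775933,  0.57976496]), 'torque': array([-0.04273626, -0.03767213,  0.0227853 ]), 'grip_force': 0.0, 'finger_gap': 0.09117913912117272}
side [0.29411571 0.89022918 0.67898755]
press [(array([ 0.617 , -0.0112,  0.0021]), 0.72)]
tray_handle [(array([ 0.4869, -0.0125,  0.0934]), 0.88)]
lever_grip [(array([ 0.6473, -0.121 ,  0.1871]), 0.67)]
rack_mid [(array([0.6094, 0.1722, 0.0082]), 0.58)]
spare_vial_mid [(array([0.5213, 0.1333, 0.0145]), 0.38)]
beaker [(array([ 7.395e-01, -3.179e-01,  2.000e-0
[... 192 characters left out ...]
4769, -0.0041]), 0.77)]
top [0.46876329 0.00350704 1.43486238]
tray_handle [(array([ 0.4883, -0.0143,  0.0954]), 0.91)]
lever_grip [(array([ 0.6471, -0.1244,  0.1876]), 0.53)]
lever_axis [(array([ 0.6165, -0.1258,  0.062 ]), 0.95)]
rack_mid [(array([0.6133, 0.172 , 0.0155]), 0.71)]
beaker [(array([ 7.441e-01, -3.167e-01, -2.000e-04]), 0.9)]
solvent [(array([ 6.196e-01, -4.357e-01, -5.000e-04]), 0.71)]
filter_box [(array([ 0.4795, -0.4354,  0.0009]), 0.69), (array([ 0.4616, -0.3122, -0.0031]), 0.69)]
marker [(array([ 0.461 , -0.312 ,  0.0006]), 0.54)]
pipette [(array([ 0.606 ,  0.4769, -0.0023]), 0.82)]
tape [(array([0.4256, 0.3448, 0.0007]), 0.77), (array([ 0.6463, -0.1243,  0.1879]), 0.36)]
```

View pics/top0.png

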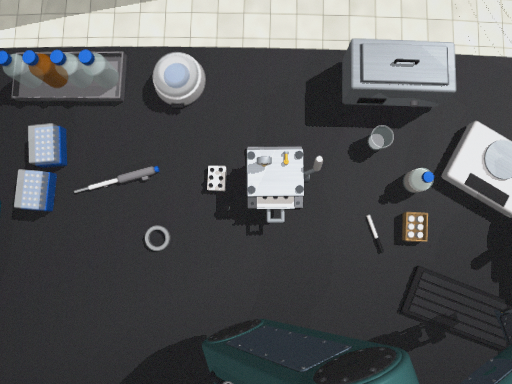

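View pics/side0.png

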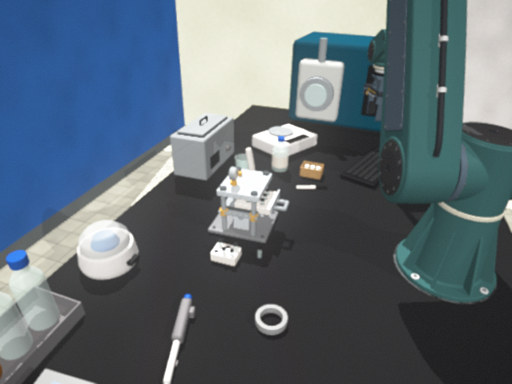

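The top view shows the press head at about (275,170), the lever knob at (319,160) and the tray handle at (276,215). The side view agrees. The press yaw is close to 0, the tray is about 39 mm out and the lever is at about 0.11 rad. I'll turn the tool square to the press and approach with the fingers shut.

Request:
jog_arm(
  angular=[
    [0, 0, 0.13],
    [0, 0, 0.13],
    [0, 0, 0.128],
    [0, 0, 0],
    [0, 0, 0],
  ],
  delta_pos=[
    [0, 0, 0],
    [0, 0, 0],
    [0, 0, 0],
    [35, -20, 0],
    [35, -30, 0],
  ],
  fingers=[255, 255, 255, 255, 255],
)

```text
t: 1.8
tool_pos: [0.3349, -0.5985, 0.214]
eef_rot: [0.0, 1.0, -0.001, 0.0]
wrist_force: [1.0, 0.0, 0.2]
finger_gap: 0.0542
grip_force: 0.0
```

Request:
jog_arm(
  angular=[
    [0, 0, 0],
    [0, 0, 0],
    [0, 0, 0],
    [0, 0, 0],
    [0, 0, 0],
  ],
  delta_pos=[
    [25, -40, 0],
    [25, -40, 0],
    [25, -40, 0],
    [20, -40, 0],
    [10, -40, 0],
  ],
  fingers=[255, 255, 255, 255, 255],
)

```text
t: 2.3
tool_pos: [0.441, -0.3964, 0.2141]
eef_rot: [0.0, 1.0, 0.0, 0.0]
wrist_force: [0.1, -0.1, -0.1]
finger_gap: 0.0139
grip_force: 0.0
```

Request:
jog_arm(
  angular=[
    [0, 0, 0],
    [0, 0, 0],
    [0, 0, 0],
    [0, 0, 0],
    [0, 0, 0],
  ],
  delta_pos=[
    [0, -40, 0],
    [0, -40, 0],
    [0, -40, 0],
    [0, -40, 0],
    [0, -40, 0],
  ],
  fingers=[255, 255, 255, 255, 255],
)

```text
t: 2.8
tool_pos: [0.4396, -0.1966, 0.2141]
eef_rot: [0.0, 1.0, -0.0, 0.0]
wrist_force: [0.4, 0.7, -1.0]
finger_gap: 0.0003
grip_force: 0.0
```

Request:
jog_arm(
  angular=[
    [0, 0, 0],
    [0, 0, 0],
    [0, 0, 0],
    [0, 0, 0],
    [0, 0, 0],
  ],
  delta_pos=[
    [0, -40, 0],
    [0, -40, 0],
    [0, -40, 0],
    [0, -40, 0],
    [0, -23, 0],
  ],
  fingers=[255, 255, 255, 255, 255],
)

```text
t: 3.3
tool_pos: [0.4395, -0.0129, 0.2141]
eef_rot: [-0.0, 1.0, 0.0, 0.0]
wrist_force: [0.6, 1.4, 0.5]
finger_gap: 0.0005
grip_force: 0.0
```

Request:
jog_arm(
  angular=[
    [0, 0, 0],
    [0, 0, 0],
    [0, 0, 0],
    [0, 0, 0],
    [0, 0, 0],
  ],
  delta_pos=[
    [0, 0, 30],
    [0, 0, 30],
    [0, 0, 30],
    [0, 0, 25],
    [0, 0, 15],
  ],
  fingers=[255, 255, 255, 255, 255],
)

```text
t: 3.8
tool_pos: [0.4391, -0.0149, 0.0823]
eef_rot: [-0.0, 1.0, -0.0, -0.001]
wrist_force: [0.1, 0.5, -0.4]
finger_gap: 0.0009
grip_force: 0.0
```

Run:
```python
from h import *
for c in ("side","top"):
    im,o=look(c,["press","tray_handle","lever_grip","lever_axis"]); save(im,c+"1.png")
    for k,v in o.items(): print(c,k,v)
s=monitor.observe();print(s["tool_pos"],s["wrist_force"])
cv2.imwrite("pics/s1.png",cv2.resize(cv2.imread("pics/side1.png")[140:300,170:370],None,fx=3,fy=3,interpolation=2))
```

```text
side press [(array([ 6.15e-01, -9.20e-03, -1.00e-04]), 0.95)]
side tray_handle [(array([ 0.4855, -0.013 ,  0.0969]), 0.81)]
side lever_grip [(array([ 0.6497, -0.1214,  0.1877]), 0.73)]
top tray_handle [(array([ 0.4899, -0.0134,  0.0989]), 0.93)]
top lever_grip [(array([ 0.6464, -0.1239,  0.1881]), 0.66), (array([ 0.4763, -0.4352,  0.0037]), 0.34)]
top lever_axis [(array([ 0.6162, -0.1237,  0.0617]), 0.85)]
[ 0.4402664  -0.01510926  0.08461466] [-0.69307928 -0.74400546  0.4519558 ]
```

View pics/s1.png

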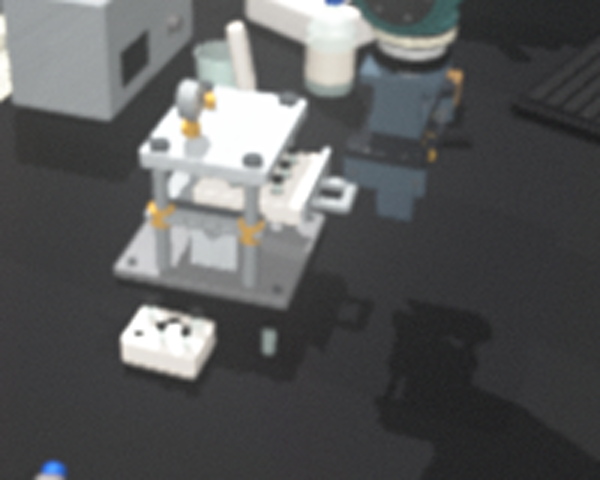

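The fingers (crop 400,200) stand in front of the D-handle bar (350,195), level with it and clear of it. Now I'll push.

Request:
jog_arm(
  angular=[
    [0, 0, 0],
    [0, 0, 0],
    [0, 0, 0],
    [0, 0, 0],
    [0, 0, 0],
  ],
  delta_pos=[
    [8, 0, 0],
    [6, 0, 0],
    [6, 0, 0],
    [6, 0, 0],
    [6, 0, 0],
  ],
  fingers=[255, 255, 255, 255, 255],
)

```text
t: 4.8
tool_pos: [0.472, -0.015, 0.0838]
eef_rot: [-0.0, 1.0, -0.0, -0.001]
wrist_force: [-3.8, 2.3, 2.5]
finger_gap: 0.0005
grip_force: 1.4
```

Request:
jog_arm(
  angular=[
    [0, 0, 0],
    [0, 0, 0],
    [0, 0, 0],
    [0, 0, 0],
    [0, 0, 0],
  ],
  delta_pos=[
    [4, 0, 0],
    [4, 0, 0],
    [4, 0, 0],
    [4, 0, 0],
    [4, 0, 0],
  ],
  fingers=[255, 255, 255, 255, 255],
)

```text
t: 5.3
tool_pos: [0.492, -0.015, 0.0838]
eef_rot: [-0.0, 1.0, -0.0, -0.0]
wrist_force: [-2.6, 3.2, -1.0]
finger_gap: 0.0004
grip_force: 1.4
```

Request:
jog_arm(
  angular=[
    [0, 0, 0],
    [0, 0, 0],
    [0, 0, 0],
    [0, 0, 0],
    [0, 0, 0],
  ],
  delta_pos=[
    [2, 0, 0],
    [2, 0, 0],
    [1, 0, 0],
    [1, 0, 0],
    [1, 0, 0],
  ],
  fingers=[255, 255, 255, 255, 255],
)

```text
t: 5.8
tool_pos: [0.4988, -0.0151, 0.0839]
eef_rot: [-0.0, 1.0, -0.0, -0.0]
wrist_force: [-3.0, 2.3, -0.2]
finger_gap: 0.0001
grip_force: 1.3
```

Request:
jog_arm(
  angular=[
    [0, 0, 0],
    [0, 0, 0],
    [0, 0, 0],
    [0, 0, 0],
    [0, 0, 0],
  ],
  delta_pos=[
    [1, 0, 0],
    [1, 0, 0],
    [0.5, 0, 0],
    [0.5, 0, 0],
    [0, 0, 0],
  ],
  fingers=[255, 255, 255, 255, 255],
)

```text
t: 6.3
tool_pos: [0.5019, -0.0151, 0.0839]
eef_rot: [0.0, 1.0, -0.0, 0.0]
wrist_force: [-3.1, 1.2, 0.3]
finger_gap: 0.0002
grip_force: 1.0
```

Request:
jog_arm(
  angular=[
    [0, 0, 0],
    [0, 0, 0],
    [0, 0, 0],
    [0, 0, 0],
    [0, 0, 0],
  ],
  delta_pos=[
    [0.5, 0, 0],
    [0.5, 0, 0],
    [0.5, 0, 0],
    [0, 0, 0],
    [0, 0, 0],
  ],
  fingers=[255, 255, 255, 255, 255],
)

```text
t: 6.8
tool_pos: [0.5034, -0.0151, 0.084]
eef_rot: [0.0, 1.0, -0.0, 0.0]
wrist_force: [-2.8, 1.6, -0.7]
finger_gap: 0.0004
grip_force: 1.0
```

Request:
jog_arm(
  angular=[
    [0, 0, 0],
    [0, 0, 0],
    [0, 0, 0],
    [0, 0, 0],
    [0, 0, 0],
  ],
  delta_pos=[
    [0.5, 0, 0],
    [0.5, 0, 0],
    [0.5, 0, 0],
    [0, 0, 0],
    [0, 0, 0],
  ],
  fingers=[255, 255, 255, 255, 255],
)

```text
t: 7.3
tool_pos: [0.5038, -0.0151, 0.0837]
eef_rot: [-0.0, 1.0, -0.0, -0.001]
wrist_force: [-9.2, 2.1, 3.8]
finger_gap: 0.0001
grip_force: 4.3
```

Request:
jog_arm(
  angular=[
    [0, 0, 0],
    [0, 0, 0],
    [0, 0, 0],
    [0, 0, 0],
    [0, 0, 0],
  ],
  delta_pos=[
    [0.5, 0, 0],
    [0.5, 0, 0],
    [0.5, 0, 0],
    [0, 0, 0],
    [0, 0, 0],
  ],
  fingers=[255, 255, 255, 255, 255],
)

```text
t: 7.8
tool_pos: [0.504, -0.015, 0.0834]
eef_rot: [-0.0, 1.0, 0.0, -0.003]
wrist_force: [-16.2, 0.6, 10.4]
finger_gap: 0.0009
grip_force: 8.2
```

The force rose at TCP x = 0.504, which is where I predicted the stop, so the tray is home. Next I'll back off, rise and go over the lever.

Request:
jog_arm(
  angular=[
    [0, 0, 0],
    [0, 0, 0],
    [0, 0, 0],
    [0, 0, 0],
    [0, 0, 0],
  ],
  delta_pos=[
    [-10, 0, 0],
    [-20, 0, 0],
    [0, 0, -20],
    [0, 0, -40],
    [0, 0, -40],
  ],
  fingers=[255, 255, 255, 255, 255],
)

```text
t: 8.3
tool_pos: [0.4761, -0.0152, 0.1851]
eef_rot: [0.0, 1.0, -0.0, 0.0]
wrist_force: [-0.3, -0.4, -1.3]
finger_gap: 0.0007
grip_force: 0.0
```

Request:
jog_arm(
  angular=[
    [0, 0, 0],
    [0, 0, 0],
    [0, 0, 0],
    [0, 0, 0],
    [0, 0, 0],
  ],
  delta_pos=[
    [0, 20, -40],
    [0, 20, -40],
    [0, 20, -10],
    [20, 25, 0],
    [30, 25, 0],
  ],
  fingers=[150, 150, 150, 150, 150],
)

```text
t: 8.8
tool_pos: [0.5267, -0.1263, 0.2752]
eef_rot: [0.001, 1.0, -0.0, 0.002]
wrist_force: [0.2, 0.2, 0.4]
finger_gap: 0.0363
grip_force: 0.0
```

Request:
jog_arm(
  angular=[
    [0, 0, 0],
    [0, 0, 0],
    [0, 0, 0],
    [0, 0, 0],
    [0, 0, 0],
  ],
  delta_pos=[
    [35, 0, 0],
    [35, 0, 0],
    [30, 0, 0],
    [15, 0, 0],
    [0, 0, 0],
  ],
  fingers=[150, 150, 150, 150, 150],
)

```text
t: 9.3
tool_pos: [0.6423, -0.1252, 0.2737]
eef_rot: [0.0, 1.0, 0.0, 0.0]
wrist_force: [0.4, 0.7, -0.5]
finger_gap: 0.0379
grip_force: 0.0
```

Run:
```python
from h import *
for c in ("side","top"):
    im,o=look(c,["press","tray_handle","lever_grip","lever_axis"]); save(im,c+"2.png")
    for k,v in o.items(): print(c,k,v)
s=monitor.observe();print(s["tool_pos"],s["wrist_force"],s["finger_gap"])
cv2.imwrite("pics/s2.png",cv2.resize(cv2.imread("pics/side2.png")[120:260,170:350],None,fx=3,fy=3,interpolation=2))
```

```text
side press [(array([ 0.6154, -0.0098,  0.0016]), 0.9)]
side tray_handle [(array([ 0.5227, -0.0101,  0.0972]), 0.92)]
side lever_grip [(array([ 0.6467, -0.1196,  0.1892]), 0.47)]
side lever_axis [(array([0.6059, 0.4797, 0.0017]), 0.67)]
top tray_handle [(array([ 0.5263, -0.0137,  0.0966]), 0.58)]
[ 0.64108495 -0.12514464  0.27418657] [-0.35865299 -0.4711758   0.42106921] 0.037189701056359756
```

View pics/s2.png

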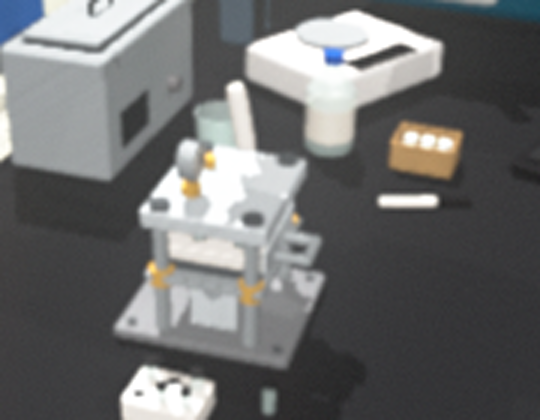

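The tray handle now reads x ≈ 0.5245, which is home. The lever handle (crop 240,110) is undisturbed, with the fingers above it at (237,20). I'll descend slowly around the handle.

Request:
jog_arm(
  angular=[
    [0, 0, 0],
    [0, 0, 0],
    [0, 0, 0],
    [0, 0, 0],
    [0, 0, 0],
  ],
  delta_pos=[
    [6, -2, 0],
    [0, 0, 15],
    [0, 0, 15],
    [0, 0, 15],
    [0, 0, 15],
  ],
  fingers=[150, 150, 150, 150, 150],
)

```text
t: 10.3
tool_pos: [0.6468, -0.123, 0.2118]
eef_rot: [-0.0, 1.0, -0.0, -0.001]
wrist_force: [0.0, -0.9, 0.7]
finger_gap: 0.0376
grip_force: 0.0
```

Request:
jog_arm(
  angular=[
    [0, 0, 0],
    [0, 0, 0],
    [0, 0, 0],
    [0, 0, 0],
    [0, 0, 0],
  ],
  delta_pos=[
    [0, 0, 12],
    [0, 0, 12],
    [0, 0, 10],
    [0, 0, 7],
    [0, 0, 0],
  ],
  fingers=[150, 150, 150, 150, 150],
)

```text
t: 10.8
tool_pos: [0.647, -0.123, 0.172]
eef_rot: [-0.0, 1.0, -0.0, -0.001]
wrist_force: [-0.1, -0.6, -0.1]
finger_gap: 0.0374
grip_force: 0.0
```

Request:
jog_arm(
  angular=[
    [0, 0, 0],
    [0, 0, 0],
    [0, 0, 0],
    [0, 0, 0],
    [0, 0, 0],
  ],
  delta_pos=[
    [0, 0, 0],
    [0, 0, 0],
    [0, 0, 0],
    [0, 0, 0],
    [0, 0, 0],
  ],
  fingers=[165, 180, 195, 205, 215],
  newtons=15,
)

```text
t: 11.3
tool_pos: [0.6476, -0.1215, 0.1735]
eef_rot: [-0.001, 1.0, -0.0, 0.0]
wrist_force: [0.8, 15.0, 2.0]
finger_gap: 0.0214
grip_force: 15.0
```

Request:
jog_arm(
  angular=[
    [0, 0, 0],
    [0, 0, 0],
    [0, 0, 0],
    [0, 0, 0],
    [0, 0, 0],
  ],
  delta_pos=[
    [0, -1, 0],
    [0, -1, 0],
    [0, -0.5, 0],
    [0, 0, 0],
    [0, 0, 0],
  ],
  fingers=[225, 235, 235, 235, 235],
  newtons=20,
)

```text
t: 11.8
tool_pos: [0.6477, -0.1212, 0.1735]
eef_rot: [0.0, 1.0, -0.0, 0.001]
wrist_force: [0.1, -5.6, 4.1]
finger_gap: 0.0214
grip_force: 20.0
```

```bash
cat > path.py <<'E'
import numpy as np
ax,az,r=0.616,0.060,0.136
def tcp(s):  # s 0..1 
    ph=0.235-s*(0.235+np.pi/2); t=0.25*s
    p=np.array([ax+r*np.sin(ph), az+r*np.cos(ph)])
    return p+0.0188*np.array([np.sin(t),-np.cos(t)]), t
N=35
for k in range(N):
    (a,t),(b,u)=tcp(k/N),tcp((k+1)/N); d=(b-a)*1e3
    x=d@[np.cos(t),np.sin(t)]; z=d@[np.sin(t),-np.cos(t)]
    print([round(x,1),0,round(z,1)], round(u-t,4), end="; ")
    if k%5==4: print(" -> TCP",b.round(4),round(u,3))
E
python3 path.py
```

```text
[np.float64(-6.7), 0, np.float64(-1.5)] 0.0071; [np.float64(-6.8), 0, np.float64(-1.2)] 0.0071; [np.float64(-6.8), 0, np.float64(-0.8)] 0.0071; [np.float64(-6.9), 0, np.float64(-0.5)] 0.0071; [np.float64(-6.9), 0, np.float64(-0.2)] 0.0071;  -> TCP [0.6135 0.1772] 0.036
[np.float64(-6.9), 0, np.float64(0.1)] 0.0071; [np.float64(-6.9), 0, np.float64(0.4)] 0.0071; [np.float64(-6.8), 0, np.float64(0.7)] 0.0071; [np.float64(-6.8), 0, np.float64(1.0)] 0.0071; [np.float64(-6.8), 0, np.float64(1.3)] 0.0071;  -> TCP [0.5796 0.1719] 0.071
[np.float64(-6.7), 0, np.float64(1.6)] 0.0071; [np.float64(-6.6), 0, np.float64(1.9)] 0.0071; [np.float64(-6.5), 0, np.float64(2.2)] 0.0071; [np.float64(-6.4), 0, np.float64(2.5)] 0.0071; [np.float64(-6.3), 0, np.float64(2.8)] 0.0071;  -> TCP [0.5482 0.158 ] 0.107
[np.float64(-6.2), 0, np.float64(3.1)] 0.0071; [np.float64(-6.0), 0, np.float64(3.4)] 0.0071; [np.float64(-5.9), 0, np.float64(3.6)] 0.0071; [np.float64(-5.7), 0, np.float64(3.9)] 0.0071; [np.float64(-5.5), 0, np.float64(4.2)] 0.0071;  -> TCP [0.5214 0.1364] 0.143
[np.float64(-5.3), 0, np.float64(4.4)] 0.0071; [np.float64(-5.1), 0, np.float64(4.6)] 0.0071; [np.float64(-4.9), 0, np.float64(4.9)] 0.0071; [np.float64(-4.7), 0, np.float64(5.1)] 0.0071; [np.float64(-4.5), 0, np.float64(5.3)] 0.0071;  -> TCP [0.501  0.1086] 0.179
[np.float64(-4.2), 0, np.float64(5.5)] 0.0071; [np.float64(-4.0), 0, np.float64(5.7)] 0.0071; [np.float64(-3.7), 0, np.float64(5.9)] 0.0071; [np.float64(-3.4), 0, np.float64(6.0)] 0.0071; [np.float64(-3.2), 0, np.float64(6.2)] 0.0071;  -> TCP [0.4885 0.0763] 0.214
[np.float64(-2.9), 0, np.float64(6.3)] 0.0071; [np.float64(-2.6), 0, np.float64(6.5)] 0.0071; [np.float64(-2.3), 0, np.float64(6.6)] 0.0071; [np.float64(-2.0), 0, np.float64(6.7)] 0.0071; [np.float64(-1.7), 0, np.float64(6.8)] 0.0071;  -> TCP [0.4847 0.0418] 0.25
```

Request:
jog_arm(
  angular=[
    [0, 0.007, 0],
    [0, 0.007, 0],
    [0, 0.007, 0],
    [0, 0.007, 0],
    [0, 0.007, 0],
  ],
  delta_pos=[
    [-6.7, 0.3, -1.5],
    [-6.8, 0.2, -1.2],
    [-6.8, 0, -0.8],
    [-6.9, 0, -0.5],
    [-6.9, 0, -0.2],
  ],
  fingers=[235, 235, 235, 235, 235],
)

```text
t: 12.3
tool_pos: [0.6136, -0.1222, 0.1764]
eef_rot: [0.001, 1.0, -0.0, 0.019]
wrist_force: [7.5, -15.0, -10.6]
finger_gap: 0.0217
grip_force: 20.0
```

Request:
jog_arm(
  angular=[
    [0, 0.007, 0],
    [0, 0.007, 0],
    [0, 0.007, 0],
    [0, 0.007, 0],
    [0, 0.007, 0],
  ],
  delta_pos=[
    [-6.9, 0.7, 0.4],
    [-6.9, 0.6, 0.7],
    [-6.8, 0.5, 0.9],
    [-6.8, 0.4, 1.0],
    [-6.8, 0.3, 1.3],
  ],
  fingers=[235, 235, 235, 235, 235],
)

```text
t: 12.8
tool_pos: [0.58, -0.1236, 0.1707]
eef_rot: [-0.0, 0.999, -0.0, 0.036]
wrist_force: [10.7, -1.5, -10.3]
finger_gap: 0.0215
grip_force: 20.0
```

Request:
jog_arm(
  angular=[
    [0, 0.007, 0],
    [0, 0.007, 0],
    [0, 0.007, 0],
    [0, 0.007, 0],
    [0, 0.007, 0],
  ],
  delta_pos=[
    [-6.7, 0.2, 2.0],
    [-6.6, 0.2, 2.2],
    [-6.5, 0.2, 2.3],
    [-6.4, 0.2, 2.5],
    [-6.3, 0.2, 2.8],
  ],
  fingers=[235, 235, 235, 235, 235],
)

```text
t: 13.3
tool_pos: [0.5493, -0.1247, 0.1569]
eef_rot: [0.0, 0.999, -0.0, 0.055]
wrist_force: [11.9, -0.5, -4.7]
finger_gap: 0.0218
grip_force: 20.0
```

Request:
jog_arm(
  angular=[
    [0, 0.007, 0],
    [0, 0.007, 0],
    [0, 0.007, 0],
    [0, 0.007, 0],
    [0, 0.007, 0],
  ],
  delta_pos=[
    [-6.2, 0.2, 3.1],
    [-6.0, 0.2, 3.4],
    [-5.9, 0.2, 3.6],
    [-5.7, 0.2, 3.9],
    [-5.5, 0.2, 4.2],
  ],
  fingers=[235, 235, 235, 235, 235],
)

```text
t: 13.8
tool_pos: [0.5228, -0.1256, 0.1357]
eef_rot: [0.0, 0.997, -0.0, 0.072]
wrist_force: [11.1, 3.5, 2.8]
finger_gap: 0.0214
grip_force: 20.1
```

Request:
jog_arm(
  angular=[
    [0, 0.007, 0],
    [0, 0.007, 0],
    [0, 0.007, 0],
    [0, 0.007, 0],
    [0, 0.007, 0],
  ],
  delta_pos=[
    [-5.3, 0, 4.4],
    [-5.1, 0.1, 4.6],
    [-4.9, 0.1, 4.9],
    [-4.7, 0.1, 5.1],
    [-4.5, 0.1, 5.3],
  ],
  fingers=[235, 235, 235, 235, 235],
)

```text
t: 14.3
tool_pos: [0.5024, -0.1264, 0.108]
eef_rot: [0.0, 0.996, -0.0, 0.09]
wrist_force: [7.7, 1.4, 5.9]
finger_gap: 0.0214
grip_force: 19.8
```

Request:
jog_arm(
  angular=[
    [0, 0.007, 0],
    [0, 0.007, 0],
    [0, 0.007, 0],
    [0, 0.007, 0],
    [0, 0.007, 0],
  ],
  delta_pos=[
    [-4.2, 0.1, 5.5],
    [-4.0, 0.1, 5.7],
    [-3.7, 0.1, 5.9],
    [-3.4, 0.1, 6.0],
    [-3.2, 0.1, 6.2],
  ],
  fingers=[235, 235, 235, 235, 235],
)

```text
t: 14.8
tool_pos: [0.4896, -0.1269, 0.0756]
eef_rot: [0.001, 0.994, -0.0, 0.107]
wrist_force: [4.5, 1.8, 7.1]
finger_gap: 0.0216
grip_force: 19.9
```

Run:
```python
from h import *
for c in ("side","top"):
    im,o=look(c,["press","tray_handle","lever_grip","lever_axis"]); save(im,c+"3.png")
    for k,v in o.items(): print(c,k,v)
s=monitor.observe();print(s["tool_pos"],s["eef_rot"],s["wrist_force"],s["finger_gap"])
cv2.imwrite("pics/s3.png",cv2.resize(cv2.imread("pics/side3.png")[120:280,170:350],None,fx=3,fy=3,interpolation=2))
```

```text
side press [(array([ 6.159e-01, -9.100e-03,  5.000e-04]), 0.69)]
side tray_handle [(array([ 0.5238, -0.0083,  0.1077]), 0.51)]
side lever_grip [(array([ 0.4976, -0.1269,  0.0981]), 0.65)]
side lever_axis [(array([ 0.4572, -0.3112,  0.0007]), 0.44)]
top tray_handle [(array([ 0.5262, -0.0159,  0.1093]), 0.53)]
top lever_grip [(array([ 0.496 , -0.1281,  0.0956]), 0.59)]
top lever_axis [(array([ 0.6161, -0.1249,  0.0629]), 0.89), (array([ 6.162e-01, -4.387e-01,  5.000e-04]), 0.68)]
[ 0.48947519 -0.12690578  0.07553612] [ 4.88479734e-04  9.94322163e-01 -1.44140982e-04  1.06410415e-01] [ 6.1573927  -1.12619906  1.53458182] 0.021651221158747905
```

View pics/s3.png

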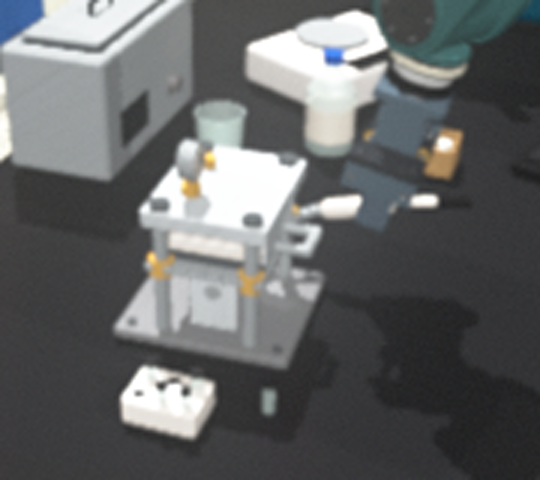

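The fingers hold the white handle, the lever is about 0.26 rad short of level, the tray is still home and the table is lifting. Now the last part.

Request:
jog_arm(
  angular=[
    [0, 0.007, 0],
    [0, 0.007, 0],
    [0, 0.007, 0],
    [0, 0.007, 0],
    [0, 0.007, 0],
  ],
  delta_pos=[
    [-2.9, 0.1, 6.3],
    [-2.6, 0.1, 6.5],
    [-2.3, 0, 6.6],
    [-2.0, 0, 6.7],
    [-1.7, 0, 6.8],
  ],
  fingers=[235, 235, 235, 235, 235],
)

```text
t: 15.8
tool_pos: [0.4853, -0.1272, 0.0407]
eef_rot: [0.001, 0.992, -0.0, 0.124]
wrist_force: [2.0, -0.2, 8.4]
finger_gap: 0.0216
grip_force: 19.9
```

Request:
jog_arm(
  angular=[
    [0, 0, 0],
    [0, 0, 0],
    [0, 0, 0],
    [0, 0, 0],
    [0, 0, 0],
  ],
  delta_pos=[
    [0, 0, 0],
    [0, 0, 0],
    [0, 0, 0],
    [0, 0, 0],
    [0, 0, 0],
  ],
  fingers=[235, 235, 235, 235, 235],
)

```text
t: 16.3
tool_pos: [0.4852, -0.1271, 0.0408]
eef_rot: [0.0, 0.992, -0.0, 0.123]
wrist_force: [4.9, -1.6, 3.8]
finger_gap: 0.0216
grip_force: 19.9
```

Run:
```python
from h import *
from scipy.spatial.transform import Rotation as R
for c in ("side","top"):
    im,o=look(c,["press","tray_handle","lever_grip","lever_axis","spare_vial_mid","rack_mid","filter_box","marker","solvent"]); save(im,c+"4.png")
    for k,v in o.items(): print(c,k,v)
s=monitor.observe();q=s["eef_rot"]
g=s["tool_pos"]+R.from_quat(np.r_[q[1:],q[0]]).apply([0,0,-.0188])
print("grip",g,s["tool_pos"],s["wrist_force"],s["finger_gap"],s["t"])
cv2.imwrite("pics/s4.png",cv2.resize(cv2.imread("pics/side4.png")[120:280,170:350],None,fx=3,fy=3,interpolation=2))
```

```text
side press [(array([ 6.147e-01, -8.600e-03,  4.000e-04]), 0.68)]
side tray_handle [(array([ 0.5252, -0.0087,  0.108 ]), 0.69)]
side lever_grip [(array([ 0.4918, -0.126 ,  0.0627]), 0.43)]
side lever_axis [(array([ 0.6175, -0.1203,  0.0588]), 0.66)]
side spare_vial_mid [(array([0.5218, 0.1355, 0.0141]), 0.62)]
side rack_mid [(array([0.6123, 0.172 , 0.0068]), 0.96)]
side filter_box [(array([ 0.474 , -0.4351,  0.0012]), 0.39)]
side marker [(array([ 0.4561, -0.3079,  0.0021]), 0.44)]
side solvent [(array([ 0.6179, -0.4357,  0.0016]), 0.64), (array([ 0.6139, -0.1228,  0.0576]), 0.61)]
top lever_grip [(array([ 0.492 , -0.1319,  0.0604]), 0.69), (array([ 0.4262,  0.3486, -0.0006]), 0.37)]
top lever_axis [(array([ 0.6179, -0.1257,  0.061 ]), 0.95)]
top rack_mid [(array([0.6139, 0.1706, 0.0133]), 0.95)]
top filter_box [(array([ 0.4782, -0.4367,  0.0016]), 0.7)]
top marker [(array([ 0.4647, -0.3127, -0.0011]), 0.52)]
top solvent [(array([ 0.6209, -0.437 , -0.0024]), 0.9)]
grip [ 0.48061086 -0.12709026  0.05904583] [ 0.48521554 -0.12710918  0.04081848] [ 5.05388868 -0.8838952   3.65007729] 0.021601397999459714 17.3
```

View pics/s4.png

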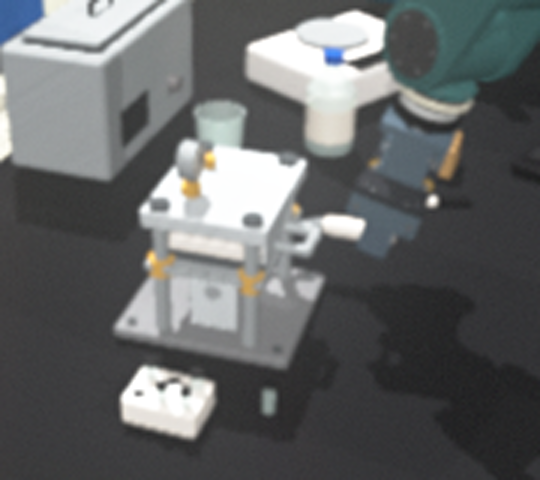

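The handle lies level: the grip is at z ≈ 0.059 and the network sees it at 0.0615, against an axis height of 0.060. It is firmly held, the tray is home, and the bystanders I re-measured have not moved, so I'll hand in.

```bash
python3 -c "
from cell import close_job; print(close_job())"
```

```text
the job is handed in; nothing more can be done
None
```

I handed the job in with the tray pushed home and the lever swung down over about 4 s to within about 0.02 rad of level and still held; the vial, rack, filter box, marker and bottle showed no shift on the last look, and the beaker, pipette and tape, which the arm never went near, were not re-measured.

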